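# Vee blocks out of the fitted case and off to calibration

## Task

The vee blocks go to the calibration room today: slide the aluminium tray along the bench from the collection bay, where it stands, squarely into the loading bay next to the wooden fitted case, and leave it standing there while you load it. Get every vee block out of the case (they sit flush, with no room for fingers at the sides: press down the end that overhangs the well, so that the other end tips up and can be gripped) and lay each one flat on the tray's floor, vee upward, none on top of another. Then slide the loaded tray back squarely into the collection bay; the tray is only ever slid, never lifted or tipped, and the bottle, hammer and bearing stay where they are.

Things in the scene. Friction and masses are not known exactly. Their poses are not given: they have to be found in the camera images.
- case: Fixed wooden case, 146 mm (its x) by 250 mm (its y), flat top (deck) 67 mm above the bench; origin at the centre of its underside. Four open pockets along its y, at y = -90, -30, 30, 90 mm, each 39 mm wide, from x = -61.5 to 62 mm. A block at rest lies level in its pocket, centre at x = -10 mm, top 2 mm below the deck, 1.5 mm play at the sides and -x end, 22 mm free at its +x end.
- case_ridge (a point): Ridge across all pockets, on the case at x = -7, y = 0, z = 37 mm; axes as the case's. On its -x side the pocket floors are level (z = 37 mm), on its +x side a ramp falls at 35 degrees to the well bottom (z = 6 mm). A block pressed near its +x end (1 N starts it) rolls over the ridge onto the ramp and, pressed until its underside lies on the ramp (end about 22 mm down and 9 mm outwards), stays there, tilted 35 degrees.
- case_grip (a point): Where the raised -x end of a tipped block stands: on the case at x = -50, y = 0, z = 67 mm (deck level); same x and z for every pocket. A tipped block's -x end stands 19 to 23 mm above the deck (the block may slide up to 7 mm down the ramp), free at both sides above the deck.
- vblock1: Steel vee block, 100 mm long (its x) by 36 mm wide by 28 mm high, about 0.6 kg, with a 90 degree vee 20 mm wide and 10 mm deep along the whole length of its top; origin at the centre of its underside, z up towards the vee. In the case its +x end is the one to press. All four are alike, three or four are present (an absent one reads None); this one starts in pocket 1 (y = -90 mm in the case).
- vblock2: Steel vee block, 100 mm long (its x) by 36 mm wide by 28 mm high, about 0.6 kg, with a 90 degree vee 20 mm wide and 10 mm deep along the whole length of its top; origin at the centre of its underside, z up towards the vee. In the case its +x end is the one to press. All four are alike, three or four are present (an absent one reads None); this one starts in pocket 2 (y = -30 mm in the case).
- vblock3: Steel vee block, 100 mm long (its x) by 36 mm wide by 28 mm high, about 0.6 kg, with a 90 degree vee 20 mm wide and 10 mm deep along the whole length of its top; origin at the centre of its underside, z up towards the vee. In the case its +x end is the one to press. All four are alike, three or four are present (an absent one reads None); this one starts in pocket 3 (y = +30 mm in the case).
- vblock4: Steel vee block, 100 mm long (its x) by 36 mm wide by 28 mm high, about 0.6 kg, with a 90 degree vee 20 mm wide and 10 mm deep along the whole length of its top; origin at the centre of its underside, z up towards the vee. In the case its +x end is the one to press. All four are alike, three or four are present (an absent one reads None); this one starts in pocket 4 (y = +90 mm in the case).
- tray: Loose open aluminium tray, 260 mm (its x) by 180 mm (its y) by 35 mm high outside, walls and floor 5 mm thick, 0.6 kg; origin at the centre of its underside, z up. The long walls stand at y = +-90 mm (outer faces) and can be pinched or pushed. It starts in the collection bay. Sliding it loaded with four blocks takes about 18 N.
- load_bay: Loading bay: rectangle painted on the bench in yellow lines 12 mm wide, inside 290 mm (its x) by 210 mm (its y), so that the tray fits with 15 mm all round; origin at its centre. It is always the middle one, between the case and the collection bay.
- out_bay: Collection bay: a second yellow rectangle of the same size, on the side of the loading bay away from the case (case and collection bay may change sides); origin at its centre, x along its long side.
- bottle: Bystander: white plastic bottle with yellow cap, 68 mm across, 140 mm tall, standing; origin at the centre of its base.
- hammer: Bystander: hammer 260 mm long lying on the bench; origin at its middle on the underside.
- bearing: Bystander: ball bearing ring, 80 mm outside, 40 mm bore, 23 mm high, lying flat; origin at the centre of its underside.
Not all that is in view belongs to the job. What is shaped like the vblock1 but orange or purple is not meant.

How it is judged:
By the outcome, as a careful person would: the job done as asked, in the order asked, and still so for the second after the job is handed in, with the robot touching nothing.
Of vblock1, vblock2, vblock3, vblock4 only 3 to 4 are there at a start; the rules pass over those that are not, and their reading is None.
At some moment in a run one of tray may be knocked a few centimetres aside while the robot is not near it.
It also fails if it takes over 210 s, if anything falls off the work surface, if the arm or the gripper's body presses on something with over 40 N, if the wrist force passes 120 N, or if a joint passes its speed limit or range.

## Robot

A 6-joint arm with a two-finger parallel gripper is mounted at the origin on the work surface. World frame = base frame: x ahead of the robot, y to its left, z up, the work surface at z = 0. Lengths are in mm, angles in rad, forces in N, time in s.
With the tool pointing down it reaches from about 350 to 775 mm from the base axis. Payload 7.3 kg.
Tool frame: the origin (TCP) lies at the very end of the fingers, on their centre line; the grasp point (between the pads) lies 19 mm behind it; x points along the fingers, z is the direction in which the jaws open and shut, and the axes are right-handed (so a half turn about x gives the same grasp; the last joint's range is limited). The gripper opens to 92 mm and grips with 3 to 60 N. Pads are 19 mm wide; open, the fingers measure 130 mm over their backs; the gripper's body (75 mm by 190 mm) begins 47 mm behind the grasp point.
Start: joints at [-1.494, 0.342, 1.524, -0, 1.275, -0.146], TCP at [116.026, -512.038, 226.741] pointing down, gripper open.
Joint ranges: [-2.53, 2.53], [-0.77, 2.02], [0.04, 2.7], [-1, 4.14], [0.28, 2.66], [-3.11, 3.11]. Speed limits (rad/s): [2.57, 2.57, 3.14, 3.14, 3.14, 3.14].

## Interface

Orientations are given as [roll, pitch, yaw] about the fixed x, y, z axes, in that order (R = Rz(yaw) Ry(pitch) Rx(roll)).
In Python, from plant import * gives the robot as it stands.
- The arm moves only by the tool carry_out, never from a script. Its argument "rows" is a list of rows, each a list of 4 numbers: the shift along the world's x, y, z in mm, then the turn about the world's z in degrees. In form: [[x, y, z, twist], ...]. A call has 1 to 20 rows; each row is the pose to reach, as a shift and turn from the pose measured when the call began; what a row does not reach only later rows make up. A row lasts 1/12 s, in which the tool goes at most 41.7 mm and 7.16 degrees, less where a joint would pass 70% of its speed; a pose out of reach is approached as far as the arm can. A call with a gripper value outside its range is refused whole. "hand" is the finger opening in mm, from 0 to 91.8, set as the call begins (left out, the last holds). The fingers move at their own pace and stop on an object; the grip force is fixed at half the most. Time passes only in rows, so rows that repeat a pose let the fingers close. It gives the time, the measured TCP pose, the force and the opening at its end, in the units of the state.
- get_obs(): the state, without advancing time (a new reading comes with each control period).
- capture(name): name is "scene" or "top" or "wrist"; returns the picture (400x640x3 uint8, red, green, blue); there is no depth.
- camera_info(name): a dict with "camera_matrix" (3x3 intrinsics, pixels), "pose" (4x4, takes a point from camera to world coordinates); the wrist camera has in their place "mount" (4x4, takes a point from camera to tool coordinates, whose origin is the TCP and whose axes are the tool frame's). Camera axes: x right, y down, z forward; pixel columns grow to the right and rows downward; lengths in mm; the calibration is good to about 2 mm. The wrist camera is an equidistant fisheye: a pixel r from the principal point sees the ray r / f radians off the axis. A picture is of the moment at which its call begins: read the wrist's pose just before it. camera_info takes no time and is no camera call.
- close_job(): hands the job in, once; it reports no verdict.
The state is a dict: "time": time; "joint_positions": joint angles; "dq": joint speeds; "tau": joint torques, N m; "tool_pos": TCP position; "tcp_rot": TCP orientation; "contact_force": force on the tool from outside, world axes, zero at the start; "moment": the same for the moment, N m; "grip_width": finger opening in mm.
Only numpy, scipy, OpenCV 4.12 (cv2) and the standard library are available. Lean on these libraries where they do the work, as an engineer would, in place of code of your own. Each camera call takes 0.05 s, during which the arm holds its last target. There are 200 camera calls.

## Working session

There is one attempt and no reset: what is moved stays moved. The work goes in short steps, Python scripts to look and compute and a tool call to move; the robot and the scene stay as the last step left them, time stands still between calls to the robot, and variables do not carry over. Pictures are saved under pics/ and viewed, about 12 in all and at most 16, crops included, and the job is handed in when it is done.

Besides the shell and the picture viewer there is one more tool, called after "Call:" by a JSON object that holds its "name" and its "arguments", one argument or row to a line. carry_out: Moves the arm, as the interface text tells. Its arguments: {"type":"object","properties":{"rows":{"type":"array"},"hand":{"type":"number"}},"required":["rows"]}

```bash
ls; mkdir -p pics; python3 - <<'E'
from plant import *
import cv2, numpy as np
np.set_printoptions(precision=3,suppress=True)
for n in ["scene","top","wrist"]:
    im=capture(n); cv2.imwrite(f"pics/{n}0.png",im[:,:,::-1])
    print(n,camera_info(n))
print(get_obs())
E
```

```text
pics
scene {'camera_matrix': array([[449.822,   0.   , 318.372],
       [  0.   , 449.822, 201.763],
       [  0.   ,   0.   ,   1.   ]]), 'pose': array([[  -0.569,    0.559,   -0.603, 1364.089],
       [   0.822,    0.368,   -0.434,  622.519],
       [  -0.021,   -0.743,   -0.67 ,  937.769],
       [   0.   ,    0.   ,    0.   ,    1.   ]])}
top {'camera_matrix': array([[453.199,   0.   , 323.155],
       [  0.   , 453.199, 198.271],
       [  0.   ,   0.   ,   1.   ]]), 'pose': array([[   0.102,   -0.975,    0.2  ,  367.381],
       [  -0.995,   -0.101,    0.017,   55.686],
       [   0.004,   -0.2  ,   -0.98 , 1161.681],
       [   0.   ,    0.   ,    0.   ,    1.   ]])}
wrist {'camera_matrix': array([[309.707,   0.   , 322.492],
       [  0.   , 309.707, 198.749],
       [  0.   ,   0.   ,   1.   ]]), 'mount': array([[  -0.   ,   -0.25 ,    0.968, -157.216],
       [  -0.   ,   -0.968,   -0.25 ,   66.294],
       [   1.   ,   -0.   ,   -0.   ,   -1.198],
       [   0.   ,    0.   ,    0.   ,    1.   ]])}
{'time': 0.15, 'joint_positions': array([-1.494,  0.343,  1.525,  0.   ,  1.275, -0.146]), 'dq': array([ 0.001, -0.002, -0.001, -0.002,  0.   , -0.001]), 'tau': array([  0.002, -43.147, -24.435,   0.072,   0.054,  -0.   ]), 'tool_pos': array([ 116.003, -511.709,  226.203]), 'tcp_rot': array([2.988, 1.57 , 1.64 ]), 'contact_force': array([-0.612, -0.465,  0.116]), 'moment': array([-0.001,  0.016, -0.026]), 'grip_width': 92.15029613554798}
```

View pics/top0.png

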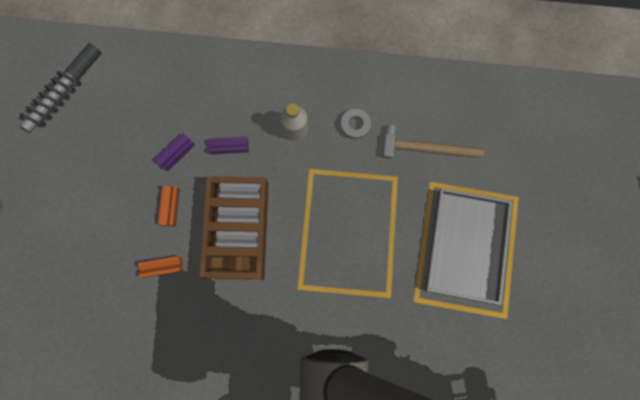

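View pics/scene0.png

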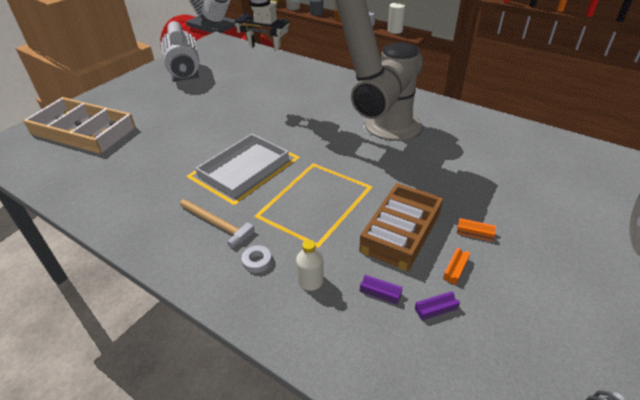

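```bash
cat > h.py <<'E'
from plant import *
import cv2, numpy as np
from scipy.spatial.transform import Rotation as Rt
np.set_printoptions(precision=2,suppress=True)
def Ttool(o):
    T=np.eye(4);T[:3,:3]=Rt.from_euler('xyz',o["tcp_rot"]).as_matrix();T[:3,3]=o["tool_pos"];return T
def shot(n):
    o=get_obs(); im=capture(n)[:,:,::-1].copy(); c=camera_info(n)
    return im,c["camera_matrix"],(Ttool(o)@c["mount"] if n=="wrist" else c["pose"]),n=="wrist"
def proj(P,s):
    im,K,T,fe=s
    p=(np.asarray(P,float)-T[:3,3])@T[:3,:3]
    if fe:
        r=np.hypot(p[...,0],p[...,1])+1e-9; th=np.arctan2(r,p[...,2]); q=p[...,:2]*(th/r)[...,None]
    else: q=p[...,:2]/p[...,2:]
    return q*[K[0,0],K[1,1]]+[K[0,2],K[1,2]]
def unproj(uv,s,z):
    im,K,T,fe=s
    q=(np.asarray(uv,float)-[K[0,2],K[1,2]])/[K[0,0],K[1,1]]
    if fe:
        th=np.linalg.norm(q,axis=-1,keepdims=True)+1e-9; d=np.concatenate([q/th*np.sin(th),np.cos(th)],-1)
    else: d=np.concatenate([q,np.ones(q.shape[:-1]+(1,))],-1)
    d=d@T[:3,:3].T
    return T[:3,3]+d*((z-T[2,3])/d[...,2:])
def rect(s,z,x0,x1,y0,y1,k):
    "plane z; image right = -y (from y1), down = -x (from x1); k px/mm; grid every 50 mm"
    w,h=int((y1-y0)*k),int((x1-x0)*k)
    X=x1-np.arange(h)/k; Y=y1-np.arange(w)/k
    P=np.stack(np.broadcast_arrays(X[:,None],Y[None],float(z)),-1)
    m=proj(P,s).astype(np.float32)
    o=cv2.remap(s[0],m[...,0],m[...,1],cv2.INTER_CUBIC)
    for x in range(-1000,1000,50):
        if x0<x<x1: v=int((x1-x)*k); cv2.line(o,(0,v),(8,v),(0,255,0),1); cv2.putText(o,str(x),(10,v+4),0,.4,(0,255,0),1)
        if y0<x<y1: u=int((y1-x)*k); cv2.line(o,(u,0),(u,8),(0,255,0),1); cv2.putText(o,str(x),(u-12,20),0,.4,(0,255,0),1)
    return o
def bays(s):
    hsv=cv2.cvtColor(s[0],cv2.COLOR_BGR2HSV); m=cv2.inRange(hsv,(15,120,110),(32,255,255))
    m=cv2.morphologyEx(m,cv2.MORPH_CLOSE,np.ones((3,3)))
    out=[]
    for c in cv2.findContours(m,cv2.RETR_EXTERNAL,cv2.CHAIN_APPROX_NONE)[0]:
        if np.ptp(c[:,0,1])<80: continue
        w=unproj(c[:,0,:].astype(float),s,0)[:,:2].astype(np.float32)
        out.append(cv2.minAreaRect(w))
    return out
E
python3 - <<'E'
from h import *
s=shot("top")
for b in bays(s): print(b)
a=rect(s,67,430,630,120,360,1.6); cv2.imwrite("pics/case0.png",a)
b=rect(s,35,330,630,-340,-80,1.6); 
h=max(a.shape[0],b.shape[0]); f=lambda i:cv2.copyMakeBorder(i,0,h-i.shape[0],0,0,cv2.BORDER_CONSTANT)
cv2.imwrite("pics/ct0.png",np.hstack([f(a),f(b)]))
E
```

```text
((512.978759765625, -303.5990295410156), (233.7549591064453, 314.2212829589844), 85.76994323730469)
((524.517578125, 2.1104049682617188), (314.25830078125, 233.89700317382812), 0.84427809715271)
```

View pics/ct0.png

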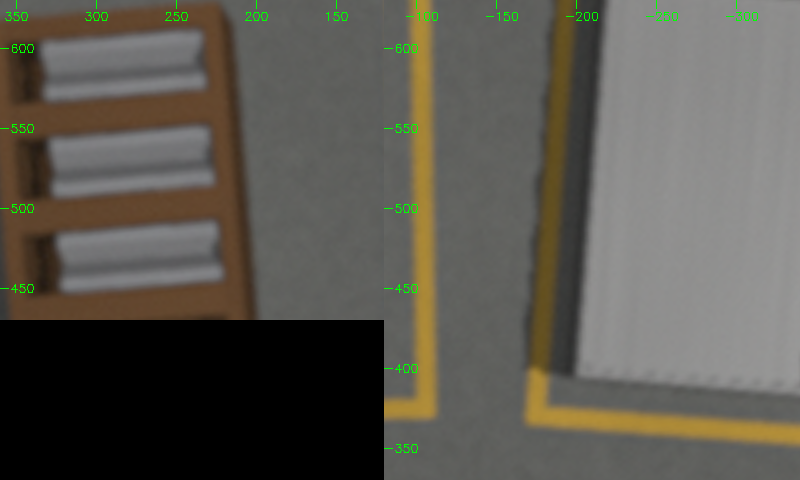

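Call:
{"name": "carry_out", "arguments": {
  "rows": [
    [384, 272, 20, -17],
    [384, 272, 20, -17],
    [384, 272, 20, -17],
    [384, 272, 20, -17],
    [384, 272, 20, -17],
    [384, 272, 20, -17],
    [384, 272, 20, -17],
    [384, 272, 20, -17],
    [384, 272, 20, -17],
    [384, 272, 20, -17],
    [384, 272, 20, -17],
    [384, 272, 20, -17],
    [384, 272, 20, -17],
    [384, 272, 20, -17],
    [384, 272, 20, -17]
  ]
}}

```text
time: 1.45
tool_pos: [499.3, -240.1, 246.0]
tcp_rot: [-2.351, 1.57, 2.287]
contact_force: [-0.1, -0.4, -0.2]
grip_width: 91.6
```

```bash
cat >> h.py <<'E'
def st():
    o=get_obs(); R=Ttool(o)[:3,:3]
    j=np.degrees(np.arctan2(R[1,2],R[0,2]))
    print("t %.2f"%o["time"],"tcp",o["tool_pos"],"jaw %.2f"%j,"down %.3f"%-R[2,0],"F",o["contact_force"],"grip %.1f"%o["grip_width"],"q",o["joint_positions"])
    return o
E
python3 - <<'E'
from h import *
st()
s=shot("wrist")
cv2.imwrite("pics/w1.png",rect(s,35,350,670,-480,-80,1.8))
E
```

```text
t 1.45 tcp [ 499.31 -240.13  246.  ] jaw -94.24 down 1.000 F [-0.06 -0.39 -0.19] grip 91.6 q [-0.59  0.38  1.41  0.    1.35  1.06]
```

View pics/w1.png

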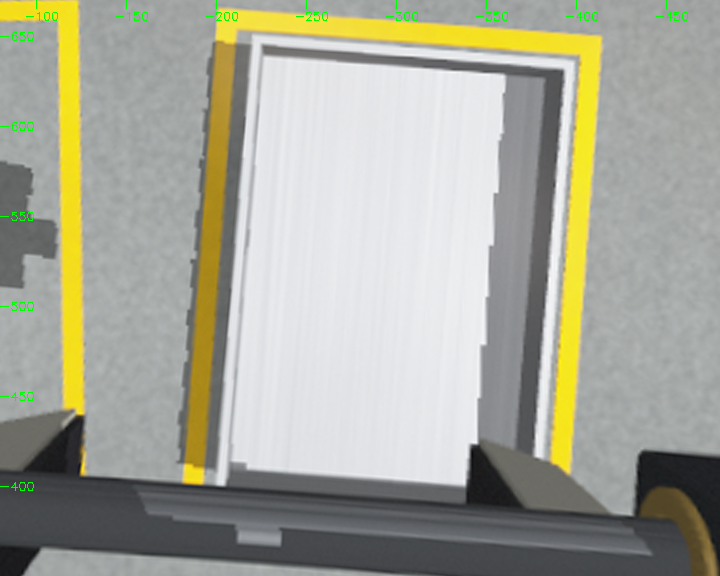

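Call:
{"name": "carry_out", "arguments": {
  "rows": [
    [12, 13, -40, 0],
    [23, 26, -80, 0],
    [23, 26, -120, 0],
    [23, 26, -160, 0],
    [23, 26, -195, 0],
    [23, 26, -220, 0],
    [23, 26, -232, 0],
    [23, 26, -237, 0],
    [23, 26, -237, 0],
    [23, 26, -237, 0]
  ],
  "hand": 60
}}

```text
time: 2.33
tool_pos: [522.2, -215.5, 10.0]
tcp_rot: [2.075, 1.57, 0.428]
contact_force: [-0.6, -0.4, 0.6]
grip_width: 59.8
```

Call:
{"name": "carry_out", "arguments": {
  "rows": [
    [0, 0, 0, 0],
    [0, 0, 0, 0],
    [0, 0, 0, 0],
    [0, 0, 0, 0],
    [0, 0, 0, 0],
    [0, 0, 0, 0],
    [0, 0, 0, 0]
  ],
  "hand": 0
}}

```text
time: 2.92
tool_pos: [522.2, -215.4, 10.1]
tcp_rot: [2.034, 1.57, 0.387]
contact_force: [0.5, 0.3, -0.6]
grip_width: 17.7
```

Call:
{"name": "carry_out", "arguments": {
  "rows": [
    [0, 0, 0, 0],
    [0, 0, 0, 0],
    [0, 0, 0, 0],
    [0, 0, 0, 0],
    [0, 0, 0, 0]
  ]
}}

```text
time: 3.33
tool_pos: [522.1, -214.9, 10.0]
tcp_rot: [3.141, 1.57, 1.494]
contact_force: [0.4, 4.8, 2.6]
grip_width: 4.5
```

Call:
{"name": "carry_out", "arguments": {
  "rows": [
    [0, 5, 0, 0],
    [0, 15, 0, 0.2],
    [0, 30, 0, 0.5],
    [0, 47, 0, 0.8],
    [0, 64, 0, 1.1],
    [0, 81, 0, 1.4],
    [0, 98, 0, 1.7],
    [0, 115, 0, 2],
    [0, 132, 0, 2.3],
    [0, 149, 0, 2.6],
    [0, 166, 0, 2.9],
    [0, 183, 0, 3.2],
    [1, 200, 0, 3.5],
    [1, 217, 0, 3.8],
    [1, 234, 0, 4.1],
    [1, 251, 0, 4.4],
    [1, 268, 0, 4.7],
    [1, 285, 0, 5.1],
    [1, 298, 0, 5.1],
    [1, 304.5, 0, 5.1]
  ]
}}

```text
time: 5.0
tool_pos: [522.5, 91.6, 10.0]
tcp_rot: [-2.855, 1.57, 1.873]
contact_force: [-0.0, -4.0, 0.7]
grip_width: 4.7
```

```bash
cat >> h.py <<'E'
def tray(s,guess):
    "fit tray rim from scene image: maximise gradient along the outer top rim; guess x,y,yaw deg"
    from scipy.optimize import minimize
    g=cv2.cvtColor(s[0],cv2.COLOR_BGR2GRAY).astype(np.float32)
    return g
E
python3 - <<'E'
from h import *
st()
s=shot("top")
cv2.imwrite("pics/t2.png",np.hstack([rect(s,35,350,670,-130,130,1.5),rect(s,0,350,670,-130,130,1.5)]))
E
```

```text
t 5.00 tcp [522.48  91.55  10.04] jaw -89.15 down 1.000 F [-0.   -3.99  0.66] grip 4.7 q [0.03 0.62 1.75 0.   0.77 1.58]
```

View pics/t2.png

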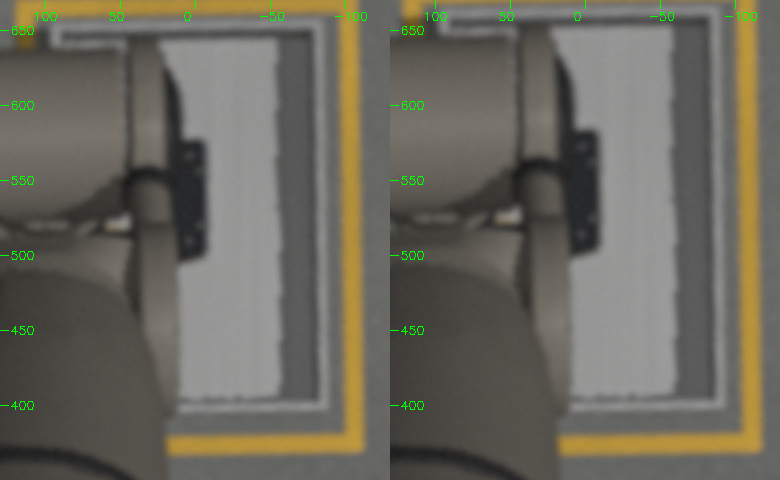

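Call:
{"name": "carry_out", "arguments": {
  "rows": [
    [-0.5, -1, 0, 0],
    [-1.5, -2.5, 0, 0],
    [-1.5, -2.5, 0, 0]
  ]
}}

```text
time: 5.3
tool_pos: [520.9, 89.3, 10.0]
tcp_rot: [-3.039, 1.569, 1.688]
contact_force: [1.2, 3.3, -1.2]
grip_width: 4.9
```

Call:
{"name": "carry_out", "arguments": {
  "rows": [
    [0, 0, 0, 0],
    [0, 0, 0, 0],
    [0, 0, 0, 0],
    [0, 0, 0, 0],
    [0, 0, 20, 0],
    [0, 0, 50, 0],
    [0, 0, 90, 0],
    [-20, 30, 130, 0],
    [-40, 60, 170, 0],
    [-60, 90, 200, 0],
    [-70, 115, 230, 0],
    [-70, 130, 240, 0],
    [-70, 130, 240, 0],
    [-70, 130, 240, 0]
  ],
  "hand": 50
}}

```text
time: 6.47
tool_pos: [451.1, 220.7, 251.8]
tcp_rot: [2.235, 1.566, 0.682]
contact_force: [1.3, 0.1, -1.0]
grip_width: 50.0
```

```bash
python3 - <<'E'
from h import *
st()
s=shot("wrist")
cv2.imwrite("pics/w3raw.png",s[0])
cv2.imwrite("pics/w3.png",rect(s,67,400,670,0,380,2.0))
E
```

```text
t 6.47 tcp [451.14 220.7  251.8 ] jaw -89.02 down 1.000 F [ 1.27  0.15 -1.  ] grip 50.0 q [0.3  0.28 1.55 0.   1.31 1.85]
```

View pics/w3.png

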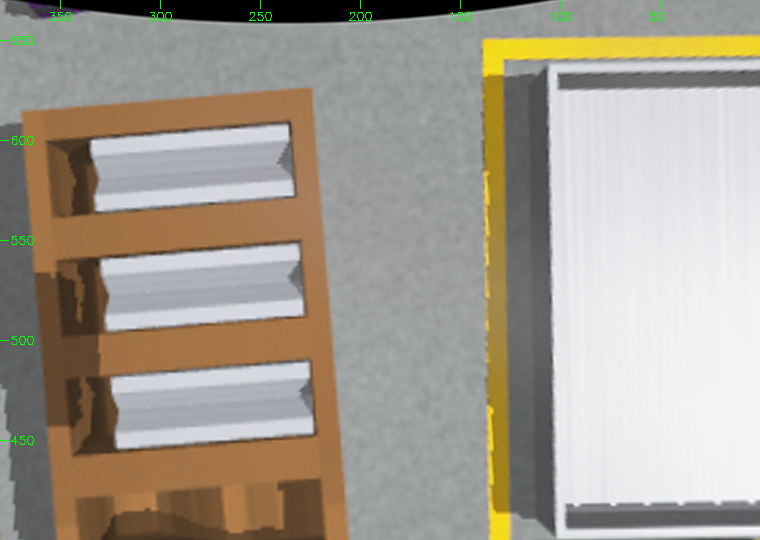

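Call:
{"name": "carry_out", "arguments": {
  "rows": [
    [30, 25, -20, 1],
    [60, 50, -40, 2],
    [90, 77, -70, 3.6],
    [120, 102, -100, 3.6],
    [131, 112.5, -130, 3.6],
    [131, 112.5, -155, 3.6],
    [131, 112.5, -170, 3.6],
    [131, 112.5, -178, 3.6],
    [131, 112.5, -180, 3.6],
    [131, 112.5, -180, 3.6],
    [131, 112.5, -180, 3.6]
  ],
  "hand": 0
}}

```text
time: 7.43
tool_pos: [582.6, 331.4, 71.4]
tcp_rot: [2.307, 1.568, 0.813]
contact_force: [-0.9, 0.3, -0.4]
grip_width: 0.4
```

Call:
{"name": "carry_out", "arguments": {
  "rows": [
    [0, 0, -3, 0],
    [0, 0, -6, 0],
    [0, 0, -8, 0],
    [0, 0, -10, 0],
    [0, 0, -12, 0],
    [0, 0, -14, 0],
    [0, 0, -15, 0],
    [0, 0, -16, 0]
  ]
}}

```text
time: 8.1
tool_pos: [582.5, 331.4, 55.1]
tcp_rot: [2.34, 1.568, 0.847]
contact_force: [0.4, -0.8, -0.3]
grip_width: 0.3
```

Call:
{"name": "carry_out", "arguments": {
  "rows": [
    [0, 0, -1, 0],
    [0, 0, -2, 0],
    [0, 0, -3, 0],
    [0, 0, -4, 0]
  ]
}}

```text
time: 8.43
tool_pos: [582.5, 331.4, 51.0]
tcp_rot: [2.329, 1.568, 0.836]
contact_force: [0.5, 0.1, 0.1]
grip_width: 0.2
```

Call:
{"name": "carry_out", "arguments": {
  "rows": [
    [0, 0, -1, 0],
    [0, 0, -2, 0],
    [0, 0, -3, 0],
    [0, 0, -4, 0]
  ]
}}

```text
time: 8.77
tool_pos: [582.5, 331.4, 46.9]
tcp_rot: [2.319, 1.568, 0.826]
contact_force: [-0.7, 0.0, -0.2]
grip_width: 0.2
```

```bash
python3 - <<'E'
from h import *
st()
s=shot("wrist"); a=rect(s,67,400,670,180,400,1.6)
t=shot("scene"); u=proj([[582,300,60]],t)[0].astype(int); print(u)
b=cv2.resize(t[0][u[1]-45:u[1]+45,u[0]-45:u[0]+45],(432,432),interpolation=cv2.INTER_CUBIC)
cv2.imwrite("pics/p1.png",np.hstack([a,b]))
E
```

```text
t 8.77 tcp [582.52 331.41  46.89] jaw -85.54 down 1.000 F [-0.66  0.04 -0.17] grip 0.2 q [0.4  0.77 1.29 0.   1.07 1.89]
[392 237]
```

View pics/p1.png

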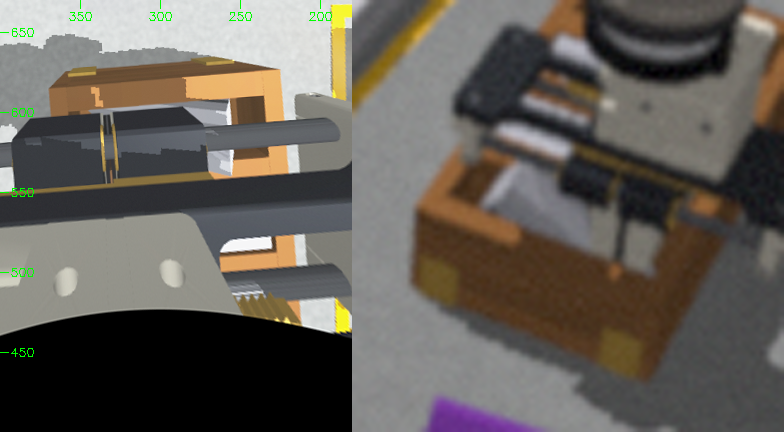

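Call:
{"name": "carry_out", "arguments": {
  "rows": [
    [0, 0, -1, 0],
    [0, 0, -2, 0],
    [0, 0, -2.5, 0],
    [0, 0, -3, 0]
  ]
}}

```text
time: 9.2
tool_pos: [582.4, 331.4, 43.7]
tcp_rot: [2.396, 1.568, 0.903]
contact_force: [-0.6, -0.2, 0.2]
grip_width: 0.5
```

Call:
{"name": "carry_out", "arguments": {
  "rows": [
    [0, 0, -1, 0],
    [0, 0, -2, 0],
    [0, 0, -3, 0],
    [0, 0, -4, 0]
  ]
}}

```text
time: 9.53
tool_pos: [582.9, 331.8, 41.7]
tcp_rot: [2.233, 1.566, 0.74]
contact_force: [-4.5, 0.1, 15.5]
grip_width: 0.5
```

Call:
{"name": "carry_out", "arguments": {
  "rows": [
    [0, 0, 25, 0],
    [0, 0, 60, 0],
    [0, 0, 80, 7],
    [0, -15, 80, 14],
    [0, -30, 80, 21],
    [0, -45, 80, 28],
    [3, -60, 80, 35],
    [5, -74, 80, 42],
    [5, -74, 80, 49],
    [5, -74, 80, 56],
    [5, -74, 80, 63],
    [5, -74, 80, 70],
    [5, -74, 80, 77],
    [5, -74, 80, 84],
    [5, -74, 80, 90],
    [5, -74, 80, 90],
    [5, -74, 80, 90]
  ],
  "hand": 60
}}

```text
time: 10.95
tool_pos: [587.8, 257.9, 121.6]
tcp_rot: [2.248, 1.566, 2.323]
contact_force: [-0.6, -0.4, 0.4]
grip_width: 60.0
```

```bash
python3 - <<'E'
from h import *
st()
s=shot("wrist"); a=rect(s,80,440,660,180,380,2)
b=rect(shot("top"),35,350,670,-120,120,1.3)
h=max(a.shape[0],b.shape[0]); f=lambda i:cv2.copyMakeBorder(i,0,h-i.shape[0],0,0,cv2.BORDER_CONSTANT)
cv2.imwrite("pics/p2.png",np.hstack([f(a),f(b)]))
E
```

```text
t 10.95 tcp [587.85 257.87 121.64] jaw 4.27 down 1.000 F [-0.57 -0.36  0.37] grip 60.0 q [0.29 0.65 1.32 0.   1.18 0.22]
```

View pics/p2.png

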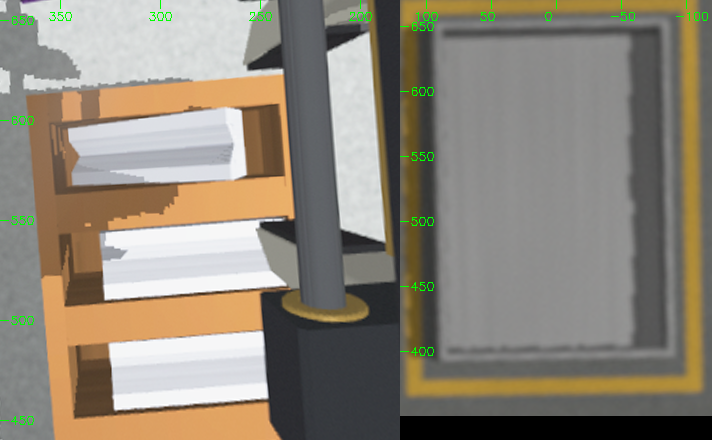

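Call:
{"name": "carry_out", "arguments": {
  "rows": [
    [0, 1, -20, 0],
    [0, 3, -35, 0],
    [0, 3, -45, 0],
    [0, 3, -50, 0],
    [0, 3, -52.5, 0],
    [0, 3, -52.5, 0]
  ]
}}

```text
time: 11.55
tool_pos: [587.9, 260.7, 69.0]
tcp_rot: [2.301, 1.566, 2.375]
contact_force: [0.2, 0.3, -0.0]
grip_width: 60.1
```

Call:
{"name": "carry_out", "arguments": {
  "rows": [
    [0, 0, 0, 0],
    [0, 0, 0, 0],
    [0, 0, 0, 0],
    [0, 0, 0, 0],
    [0, 0, 0, 0],
    [0, 0, 0, 0]
  ],
  "hand": 20
}}

```text
time: 12.05
tool_pos: [588.3, 260.8, 69.5]
tcp_rot: [2.093, 1.566, 2.168]
contact_force: [0.1, 0.0, 1.8]
grip_width: 35.6
```

Call:
{"name": "carry_out", "arguments": {
  "rows": [
    [0, 0, 10, 0],
    [0, 0, 25, 0],
    [0, 0, 45, 0],
    [0, 0, 65, 0],
    [0, 0, 85, 0],
    [0, 0, 100, 0],
    [0, 0, 110, 0],
    [0, 0, 110, 0]
  ]
}}

```text
time: 12.72
tool_pos: [588.8, 261.0, 181.5]
tcp_rot: [1.455, 1.566, 1.529]
contact_force: [1.1, 0.9, -4.9]
grip_width: 35.3
```

```bash
python3 - <<'E'
from h import *
st()
t=shot("scene"); u=proj([[587,261,150]],t)[0].astype(int)
b=cv2.resize(t[0][u[1]-60:u[1]+60,u[0]-60:u[0]+60],(480,480),interpolation=cv2.INTER_CUBIC)
cv2.imwrite("pics/p3.png",b)
E
```

```text
t 12.72 tcp [588.83 260.99 181.47] jaw 4.26 down 1.000 F [ 1.13  0.86 -4.94] grip 35.3 q [0.3  0.6  1.23 0.   1.31 0.22]
```

View pics/p3.png

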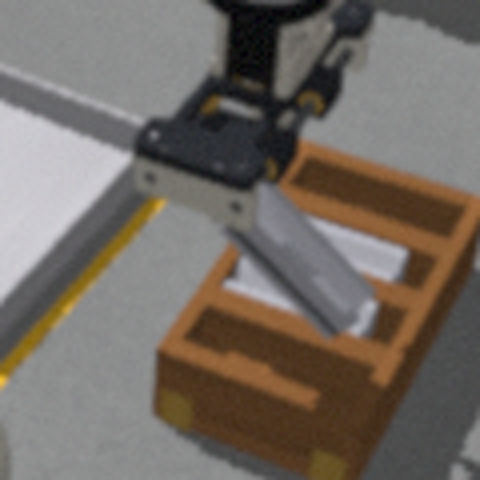

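Call:
{"name": "carry_out", "arguments": {
  "rows": [
    [0, -15, 0, 0],
    [0, -40, 0, 0],
    [2, -65, 0, -1],
    [4, -95, 0, -2],
    [6, -125, 0, -3],
    [8, -155, 0, -3.5],
    [9, -185, -5, -3.5],
    [9, -215, -15, -3.5],
    [9, -245, -30, -3.5],
    [9, -270, -50, -3.5],
    [9, -285, -70, -3.5],
    [9, -291, -85, -3.5],
    [9, -291, -98, -3.5],
    [9, -291, -105, -3.5],
    [9, -291, -108, -3.5]
  ]
}}

```text
time: 14.02
tool_pos: [596.6, -32.0, 71.0]
tcp_rot: [2.619, 1.567, 2.632]
contact_force: [-2.0, -7.9, 8.6]
grip_width: 35.4
```

Call:
{"name": "carry_out", "arguments": {
  "rows": [
    [0, 0, -3, 0],
    [0, 0, -6, 0],
    [0, 0, -9, 0],
    [0, 0, -12, 0],
    [0, 0, -15, 0],
    [0, 0, -18, 0],
    [0, 0, -21, 0],
    [0, 0, -24, 0],
    [0, 0, -27, 0],
    [0, 0, -30, 0],
    [0, 0, -33, 0],
    [0, 0, -36, 0],
    [0, 0, -39, 0],
    [0, 0, -42, 0],
    [0, 0, -45, 0],
    [0, 0, -47, 0],
    [0, 0, -49, 0],
    [0, 0, -51, 0]
  ]
}}

```text
time: 15.52
tool_pos: [596.5, -31.9, 20.0]
tcp_rot: [2.626, 1.567, 2.639]
contact_force: [-7.1, -1.0, 23.5]
grip_width: 35.5
```

Call:
{"name": "carry_out", "arguments": {
  "rows": [
    [0, 0, -1, 0],
    [0, 0, -2, 0],
    [0, 0, -3, 0]
  ]
}}

```text
time: 15.77
tool_pos: [596.5, -32.0, 20.0]
tcp_rot: [2.62, 1.567, 2.633]
contact_force: [-10.8, -2.6, 31.3]
grip_width: 35.6
```

```bash
python3 - <<'E'
from h import *
st()
t=shot("scene"); u=proj([[597,0,20]],t)[0].astype(int)
b=cv2.resize(t[0][u[1]-50:u[1]+50,u[0]-60:u[0]+60],(600,500),interpolation=cv2.INTER_CUBIC)
cv2.imwrite("pics/p4.png",b)
E
```

```text
t 15.77 tcp [596.53 -31.96  19.99] jaw 0.78 down 1.000 F [-10.82  -2.65  31.26] grip 35.6 q [-0.18  0.7   1.54  0.    0.9  -0.2 ]
```

View pics/p4.png

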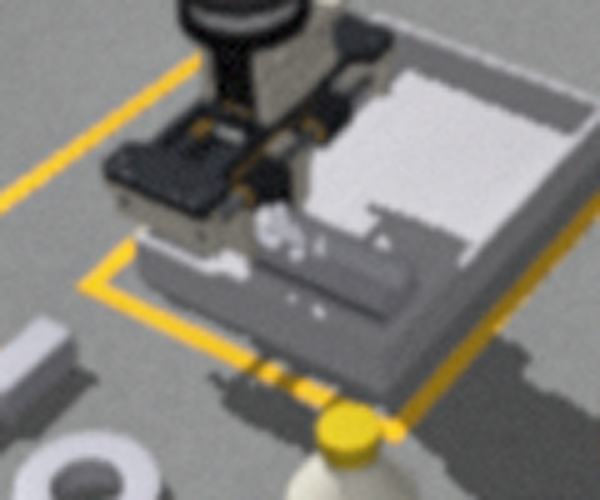

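Call:
{"name": "carry_out", "arguments": {
  "rows": [
    [0, 0, 0, 0],
    [0, 0, 0, 0],
    [0, 0, 0, 0],
    [0, 0, 0, 0]
  ],
  "hand": 50
}}

```text
time: 16.15
tool_pos: [596.3, -31.6, 19.6]
tcp_rot: [2.596, 1.567, 2.609]
contact_force: [0.2, -0.4, -0.6]
grip_width: 49.8
```

Call:
{"name": "carry_out", "arguments": {
  "rows": [
    [0, 0, 20, 0],
    [0, 0, 50, 0],
    [0, 0, 90, 0],
    [-20, 30, 130, 0],
    [-50, 60, 160, 0],
    [-80, 95, 180, 0],
    [-90, 120, 200, 0],
    [-90, 120, 215, 0],
    [-90, 120, 215, 0],
    [-90, 120, 215, 0]
  ]
}}

```text
time: 16.98
tool_pos: [506.6, 89.4, 235.7]
tcp_rot: [1.694, 1.569, 1.71]
contact_force: [-0.8, -0.2, -0.5]
grip_width: 50.2
```

```bash
python3 - <<'E'
from h import *
st()
cv2.imwrite("pics/t5.png",np.vstack([rect(shot("top"),35,380,670,-130,370,1.0),rect(shot("wrist"),35,380,670,-130,370,1.0)]))
E
```

```text
t 16.98 tcp [506.62  89.4  235.74] jaw 0.91 down 1.000 F [-0.82 -0.2  -0.48] grip 50.2 q [0.02 0.32 1.54 0.   1.29 0.01]
```

View pics/t5.png

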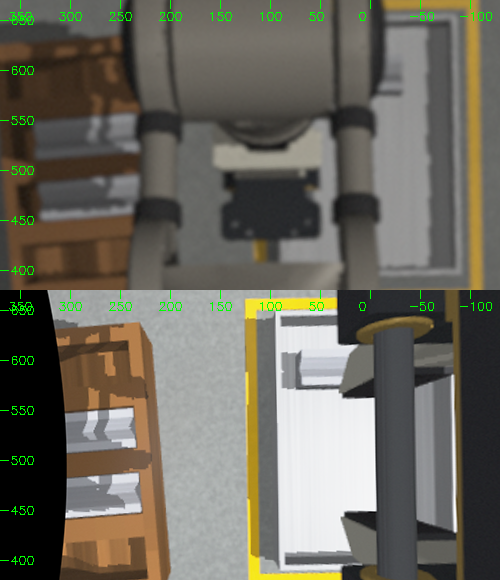

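Call:
{"name": "carry_out", "arguments": {
  "rows": [
    [2, 30, 0, -7],
    [4, 60, 0, -14],
    [6, 90, 0, -21],
    [8, 120, 0, -28],
    [10, 150, 0, -35],
    [12, 180, 0, -42],
    [14, 210, -20, -49],
    [15.5, 230, -50, -56],
    [15.5, 238.5, -75, -63],
    [15.5, 238.5, -100, -70],
    [15.5, 238.5, -120, -77],
    [15.5, 238.5, -140, -84],
    [15.5, 238.5, -155, -86.3],
    [15.5, 238.5, -163, -86.3],
    [15.5, 238.5, -163.5, -86.3],
    [15.5, 238.5, -163.5, -86.3]
  ],
  "hand": 0
}}

```text
time: 18.42
tool_pos: [521.8, 325.9, 69.0]
tcp_rot: [3.109, 1.567, 1.617]
contact_force: [0.3, 0.1, 0.9]
grip_width: 0.4
```

Call:
{"name": "carry_out", "arguments": {
  "rows": [
    [0, 0, -3, 0],
    [0, 0, -6, 0],
    [0, 0, -8, 0],
    [0, 0, -10, 0],
    [0, 0, -12, 0],
    [0, 0, -14, 0],
    [0, 0, -16, 0],
    [0, 0, -18, 0],
    [0, 0, -20, 0],
    [0, 0, -22, 0],
    [0, 0, -24, 0],
    [0, 0, -26, 0],
    [0, 0, -28, 0],
    [0, 0, -29, 0]
  ]
}}

```text
time: 19.58
tool_pos: [522.3, 326.5, 41.8]
tcp_rot: [2.807, 1.565, 1.315]
contact_force: [-5.4, -0.1, 17.1]
grip_width: 0.4
```

Call:
{"name": "carry_out", "arguments": {
  "rows": [
    [0, 0, 25, 0],
    [0, 0, 60, 0],
    [0, 0, 80, 7],
    [0, -15, 80, 14],
    [0, -30, 80, 21],
    [2, -45, 80, 28],
    [4, -60, 80, 35],
    [6, -70.5, 80, 42],
    [6, -70.5, 80, 49],
    [6, -70.5, 80, 56],
    [6, -70.5, 80, 63],
    [6, -70.5, 80, 70],
    [6, -70.5, 80, 77],
    [6, -70.5, 80, 84],
    [6, -70.5, 80, 90],
    [6, -70.5, 80, 90],
    [6, -70.5, 80, 90]
  ],
  "hand": 60
}}

```text
time: 21.0
tool_pos: [528.2, 256.0, 121.7]
tcp_rot: [2.817, 1.565, 2.893]
contact_force: [-0.6, -0.2, 0.2]
grip_width: 59.7
```

```bash
python3 - <<'E'
from h import *
st()
a=rect(shot("wrist"),80,440,660,180,380,2)
b=rect(shot("top"),35,350,670,-120,120,1.3)
h=max(a.shape[0],b.shape[0]); f=lambda i:cv2.copyMakeBorder(i,0,h-i.shape[0],0,0,cv2.BORDER_CONSTANT)
cv2.imwrite("pics/p6.png",np.hstack([f(a),f(b)]))
E
```

```text
t 21.00 tcp [528.25 256.01 121.71] jaw 4.34 down 1.000 F [-0.61 -0.15  0.15] grip 59.7 q [0.32 0.55 1.49 0.   1.1  0.24]
```

View pics/p6.png

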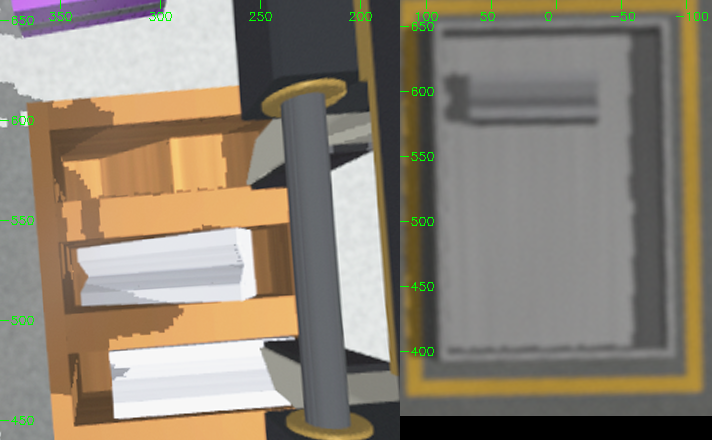

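Call:
{"name": "carry_out", "arguments": {
  "rows": [
    [0, 0, -20, 0],
    [0, 0, -35, 0],
    [0, 0, -45, 0],
    [0, 0, -50, 0],
    [0, 0, -52.5, 0],
    [0, 0, -52.5, 0]
  ]
}}

```text
time: 21.6
tool_pos: [528.3, 256.0, 69.1]
tcp_rot: [2.844, 1.565, 2.919]
contact_force: [-0.4, 0.1, 0.2]
grip_width: 59.9
```

Call:
{"name": "carry_out", "arguments": {
  "rows": [
    [0, 0, 0, 0],
    [0, 0, 0, 0],
    [0, 0, 0, 0],
    [0, 0, 0, 0],
    [0, 0, 0, 0],
    [0, 0, 0, 0]
  ],
  "hand": 20
}}

```text
time: 22.1
tool_pos: [528.6, 256.1, 69.5]
tcp_rot: [2.762, 1.566, 2.837]
contact_force: [0.4, -0.4, 1.8]
grip_width: 35.3
```

Call:
{"name": "carry_out", "arguments": {
  "rows": [
    [0, 0, 10, 0],
    [0, 0, 25, 0],
    [0, 0, 45, 0],
    [0, 0, 65, 0],
    [0, 0, 85, 0],
    [0, 0, 100, 0],
    [0, 0, 110, 0],
    [0, 0, 110, 0]
  ]
}}

```text
time: 22.77
tool_pos: [529.2, 256.3, 181.7]
tcp_rot: [2.192, 1.568, 2.267]
contact_force: [0.1, -0.1, -5.0]
grip_width: 35.6
```

```bash
cat >> h.py <<'E'
def shift(a,b):
    "apparent displacement of b vs a (rect images, 1 px/mm): returns (dx,dy world), peak"
    g=lambda i:cv2.Laplacian(cv2.GaussianBlur(cv2.cvtColor(i,cv2.COLOR_BGR2GRAY),(5,5),0),cv2.CV_32F)
    (du,dv),r=cv2.phaseCorrelate(g(a),g(b)); return -dv,-du,r
E
python3 - <<'E'
from h import *
st()
s=shot("top"); cv2.imwrite("pics/full_t7.png",s[0])
# reference = p6 picture's tray part, saved at 1.3 px/mm
ref=cv2.imread("pics/p6.png")[:416,400:712]
cur=rect(s,35,350,670,-120,120,1.3)
# edge zone only at the -y wall and near/far walls not hidden by arm
for n,(a,b,c,d) in {"-y wall":(60,360,220,280),"near wall":(330,372,60,280),"far wall":(10,60,60,280)}.items():
    p,q=ref[a:b,c:d],cur[a:b,c:d]
    print(n,shift(p,q),"absdiff %.1f"%np.abs(p.astype(float)-q).mean())
E
```

```text
t 22.77 tcp [529.18 256.28 181.65] jaw 4.32 down 1.000 F [ 0.08 -0.06 -5.  ] grip 35.6 q [0.32 0.49 1.41 0.   1.24 0.24]
-y wall (-0.08234538441416817, -0.07912261782291097, 0.7056637068854438) absdiff 0.8
near wall (-0.5463715306069581, -0.4564108470450776, 0.8346925482102382) absdiff 0.9
far wall (0.02219701516035144, -0.49005438282098623, 0.8312508555094401) absdiff 0.8
```

Call:
{"name": "carry_out", "arguments": {
  "rows": [
    [0, -15, 0, 0],
    [0, -40, 0, 0],
    [-2, -65, 0, -1],
    [-4, -95, 0, -2],
    [-6, -125, 0, -3],
    [-8, -155, 0, -3.5],
    [-8, -185, -5, -3.5],
    [-8, -215, -15, -3.5],
    [-8, -245, -30, -3.5],
    [-8, -270, -50, -3.5],
    [-8, -283, -70, -3.5],
    [-8, -287, -85, -3.5],
    [-8, -287, -98, -3.5],
    [-8, -287, -105, -3.5],
    [-8, -287, -108, -3.5]
  ]
}}

```text
time: 24.07
tool_pos: [519.9, -32.4, 71.3]
tcp_rot: [3.045, 1.565, 3.06]
contact_force: [-3.2, -7.2, 9.5]
grip_width: 35.6
```

Call:
{"name": "carry_out", "arguments": {
  "rows": [
    [0, 0, -3, 0],
    [0, 0, -6, 0],
    [0, 0, -9, 0],
    [0, 0, -12, 0],
    [0, 0, -15, 0],
    [0, 0, -18, 0],
    [0, 0, -21, 0],
    [0, 0, -24, 0],
    [0, 0, -27, 0],
    [0, 0, -30, 0],
    [0, 0, -33, 0],
    [0, 0, -36, 0],
    [0, 0, -39, 0],
    [0, 0, -42, 0],
    [0, 0, -45, 0],
    [0, 0, -47, 0],
    [0, 0, -49, 0],
    [0, 0, -51, 0]
  ]
}}

```text
time: 25.57
tool_pos: [519.8, -32.3, 20.0]
tcp_rot: [3.038, 1.565, 3.053]
contact_force: [-1.4, -4.6, 11.5]
grip_width: 35.5
```

Call:
{"name": "carry_out", "arguments": {
  "rows": [
    [0, 0, 0, 0],
    [0, 0, 0, 0],
    [0, 0, 0, 0],
    [0, 0, 0, 0]
  ],
  "hand": 50
}}

```text
time: 25.9
tool_pos: [519.7, -32.0, 20.0]
tcp_rot: [2.998, 1.564, 3.013]
contact_force: [-0.1, -0.5, -0.1]
grip_width: 49.8
```

Call:
{"name": "carry_out", "arguments": {
  "rows": [
    [0, 0, 20, 0],
    [0, 0, 50, 0],
    [0, 0, 90, 0],
    [0, 30, 130, -7],
    [-5, 60, 160, -14],
    [-10, 95, 180, -21],
    [-15, 130, 180, -28],
    [-20, 165, 180, -35],
    [-25, 200, 180, -42],
    [-30, 235, 180, -49],
    [-40, 265, 180, -56],
    [-50, 295, 170, -63],
    [-57.5, 325, 150, -70],
    [-57.5, 345, 130, -77],
    [-57.5, 353.5, 110, -84],
    [-57.5, 353.5, 90, -86.2],
    [-57.5, 353.5, 70, -86.2],
    [-57.5, 353.5, 55, -86.2],
    [-57.5, 353.5, 50, -86.2],
    [-57.5, 353.5, 50, -86.2]
  ],
  "hand": 0
}}

```text
time: 27.57
tool_pos: [461.3, 321.1, 68.7]
tcp_rot: [-2.798, 1.565, 1.996]
contact_force: [0.1, -0.0, -0.1]
grip_width: 0.2
```

Call:
{"name": "carry_out", "arguments": {
  "rows": [
    [0, 0, -3, 0],
    [0, 0, -6, 0],
    [0, 0, -8, 0],
    [0, 0, -10, 0],
    [0, 0, -12, 0],
    [0, 0, -14, 0],
    [0, 0, -16, 0],
    [0, 0, -18, 0],
    [0, 0, -20, 0],
    [0, 0, -22, 0],
    [0, 0, -24, 0],
    [0, 0, -26, 0],
    [0, 0, -28, 0],
    [0, 0, -29.5, 0]
  ]
}}

```text
time: 28.73
tool_pos: [461.8, 321.8, 41.3]
tcp_rot: [3.136, 1.564, 1.646]
contact_force: [-5.9, -0.2, 25.3]
grip_width: 0.6
```

Call:
{"name": "carry_out", "arguments": {
  "rows": [
    [0, 0, 25, 0],
    [0, 0, 60, 0],
    [0, 0, 80, 7],
    [0, -15, 80, 14],
    [0, -30, 80, 21],
    [2, -45, 80, 28],
    [4, -60, 80, 35],
    [6.5, -70.5, 80, 42],
    [6.5, -70.5, 80, 49],
    [6.5, -70.5, 80, 56],
    [6.5, -70.5, 80, 63],
    [6.5, -70.5, 80, 70],
    [6.5, -70.5, 80, 77],
    [6.5, -70.5, 80, 84],
    [6.5, -70.5, 80, 90],
    [6.5, -70.5, 80, 90],
    [6.5, -70.5, 80, 90]
  ],
  "hand": 60
}}

```text
time: 30.15
tool_pos: [468.3, 251.4, 121.2]
tcp_rot: [3.137, 1.564, -3.068]
contact_force: [1.0, 0.0, -0.6]
grip_width: 60.2
```

```bash
python3 - <<'E'
from h import *
st()
a=rect(shot("wrist"),80,400,620,180,380,2)
b=rect(shot("top"),35,350,670,-120,120,1.3)
h=max(a.shape[0],b.shape[0]); f=lambda i:cv2.copyMakeBorder(i,0,h-i.shape[0],0,0,cv2.BORDER_CONSTANT)
cv2.imwrite("pics/p8.png",np.hstack([f(a),f(b)]))
ref=cv2.imread("pics/p6.png")[:416,400:712]
for n,(i,j,c,d) in {"-y wall":(60,360,220,280),"near wall":(330,372,60,280),"far wall":(10,60,60,280)}.items():
    p,q=ref[i:j,c:d],b[i:j,c:d]
    print(n,shift(p,q),"absdiff %.1f"%np.abs(p.astype(float)-q).mean())
E
```

```text
t 30.15 tcp [468.32 251.36 121.18] jaw 4.46 down 1.000 F [ 1.    0.02 -0.64] grip 60.2 q [0.35 0.47 1.65 0.   1.03 0.27]
-y wall (-0.0008657976515280552, 0.0011832910729658863, 0.7364580855899387) absdiff 0.7
near wall (-0.4013800613402516, -0.3988494088319783, 0.8714429358965085) absdiff 0.6
far wall (0.04207872436305493, -0.5306715159812683, 0.7985224644978841) absdiff 0.7
```

View pics/p8.png

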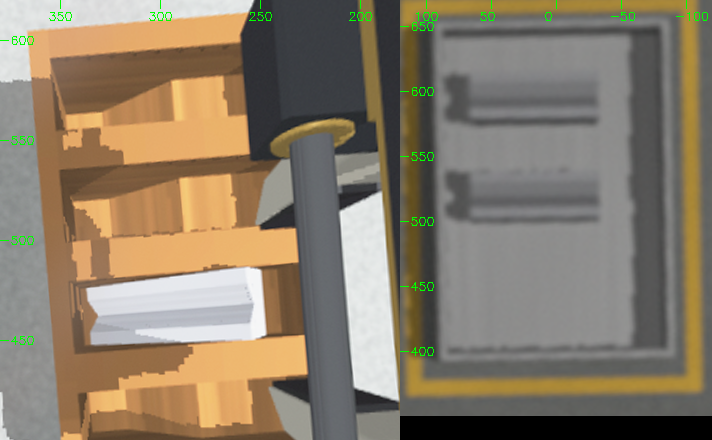

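Call:
{"name": "carry_out", "arguments": {
  "rows": [
    [0, 0, -20, 0],
    [0, 0, -35, 0],
    [0, 0, -45, 0],
    [0, 0, -50, 0],
    [0, 0, -52, 0],
    [0, 0, -52, 0]
  ]
}}

```text
time: 30.75
tool_pos: [468.4, 251.4, 69.1]
tcp_rot: [3.141, 1.564, -3.064]
contact_force: [-0.4, -0.1, 0.9]
grip_width: 60.0
```

Call:
{"name": "carry_out", "arguments": {
  "rows": [
    [0, 0, 0, 0],
    [0, 0, 0, 0],
    [0, 0, 0, 0],
    [0, 0, 0, 0],
    [0, 0, 0, 0],
    [0, 0, 0, 0]
  ],
  "hand": 20
}}

```text
time: 31.25
tool_pos: [468.7, 251.4, 69.5]
tcp_rot: [3.111, 1.565, -3.095]
contact_force: [0.5, -0.1, 1.5]
grip_width: 35.6
```

Call:
{"name": "carry_out", "arguments": {
  "rows": [
    [0, 0, 10, 0],
    [0, 0, 25, 0],
    [0, 0, 45, 0],
    [0, 0, 65, 0],
    [0, 0, 85, 0],
    [0, 0, 100, 0],
    [0, 0, 110, 0],
    [0, 0, 110, 0]
  ]
}}

```text
time: 31.92
tool_pos: [469.3, 251.7, 181.5]
tcp_rot: [2.888, 1.567, 2.966]
contact_force: [1.0, 0.6, -5.4]
grip_width: 35.5
```

```bash
python3 - <<'E'
from h import *
st()
s=shot("top"); b=rect(s,35,350,670,-120,120,1.3)
ref=cv2.imread("pics/p6.png")[:416,400:712]
for n,(i,j,c,d) in {"-y wall":(60,360,220,280),"near wall":(330,372,60,280),"far wall":(10,60,60,280)}.items():
    p,q=ref[i:j,c:d],b[i:j,c:d]
    print(n,shift(p,q),"absdiff %.1f"%np.abs(p.astype(float)-q).mean())
E
```

```text
t 31.92 tcp [469.27 251.69 181.45] jaw 4.44 down 1.000 F [ 1.01  0.61 -5.38] grip 35.5 q [0.35 0.4  1.57 0.   1.18 0.27]
-y wall (0.040850419357212786, 0.027065903724505347, 0.7095240003797743) absdiff 0.7
near wall (-0.4458942598939153, -0.4730345293922795, 0.8056771074459876) absdiff 0.7
far wall (0.05767990344494223, -0.5417265774916871, 0.8014208787706163) absdiff 0.6
```

Tray unmoved; block 3 is lifted. Laying it at x≈449.

Call:
{"name": "carry_out", "arguments": {
  "rows": [
    [0, -15, 0, 0],
    [0, -40, 0, 0],
    [-2, -65, 0, -1],
    [-5, -95, 0, -2],
    [-8, -125, 0, -3],
    [-12, -155, 0, -3.5],
    [-16, -185, -5, -3.5],
    [-19, -215, -15, -3.5],
    [-19, -245, -30, -3.5],
    [-19, -268, -50, -3.5],
    [-19, -279, -70, -3.5],
    [-19, -283, -85, -3.5],
    [-19, -283, -98, -3.5],
    [-19, -283, -105, -3.5],
    [-19, -283, -108, -3.5]
  ]
}}

```text
time: 33.22
tool_pos: [450.2, -33.3, 71.5]
tcp_rot: [-2.708, 1.566, -2.691]
contact_force: [-2.2, -8.9, 10.2]
grip_width: 35.2
```

Call:
{"name": "carry_out", "arguments": {
  "rows": [
    [0, 0, -3, 0],
    [0, 0, -6, 0],
    [0, 0, -9, 0],
    [0, 0, -12, 0],
    [0, 0, -15, 0],
    [0, 0, -18, 0],
    [0, 0, -21, 0],
    [0, 0, -24, 0],
    [0, 0, -27, 0],
    [0, 0, -30, 0],
    [0, 0, -33, 0],
    [0, 0, -36, 0],
    [0, 0, -39, 0],
    [0, 0, -42, 0],
    [0, 0, -45, 0],
    [0, 0, -47, 0],
    [0, 0, -49, 0],
    [0, 0, -51, 0]
  ]
}}

```text
time: 34.72
tool_pos: [450.1, -33.3, 20.3]
tcp_rot: [-2.757, 1.565, -2.741]
contact_force: [-0.4, -3.0, 2.1]
grip_width: 35.7
```

Call:
{"name": "carry_out", "arguments": {
  "rows": [
    [0, 0, 0, 0],
    [0, 0, 0, 0],
    [0, 0, 0, 0],
    [0, 0, 0, 0]
  ],
  "hand": 50
}}

```text
time: 35.05
tool_pos: [450.0, -33.0, 20.3]
tcp_rot: [-2.803, 1.565, -2.786]
contact_force: [0.5, 0.1, 0.4]
grip_width: 49.7
```

Call:
{"name": "carry_out", "arguments": {
  "rows": [
    [0, 0, 20, 0],
    [0, 0, 50, 0],
    [0, 0, 90, 0],
    [10, -15, 130, -7],
    [20, -30, 160, -14],
    [30, -45, 180, -21],
    [40, -60, 200, -28],
    [45, -75, 220, -35],
    [45, -80, 230, -42],
    [45, -80, 230, -49],
    [45, -80, 230, -56],
    [45, -80, 230, -63],
    [45, -80, 230, -70],
    [45, -80, 230, -77],
    [45, -80, 230, -84],
    [45, -80, 230, -90],
    [45, -80, 230, -90],
    [45, -80, 230, -90]
  ]
}}

```text
time: 36.55
tool_pos: [494.9, -112.9, 250.2]
tcp_rot: [-2.781, 1.565, 1.952]
contact_force: [-0.3, 0.3, 0.0]
grip_width: 49.9
```

```bash
python3 - <<'E'
from h import *
st()
cv2.imwrite("pics/w9.png",rect(shot("wrist"),35,370,670,-280,120,1.9))
s=shot("top"); cv2.imwrite("pics/top9.png",s[0])
E
```

```text
t 36.55 tcp [ 494.87 -112.86  250.17] jaw -88.85 down 1.000 F [-0.34  0.3   0.05] grip 49.9 q [-0.38  0.29  1.53  0.    1.32  1.17]
```

View pics/w9.png

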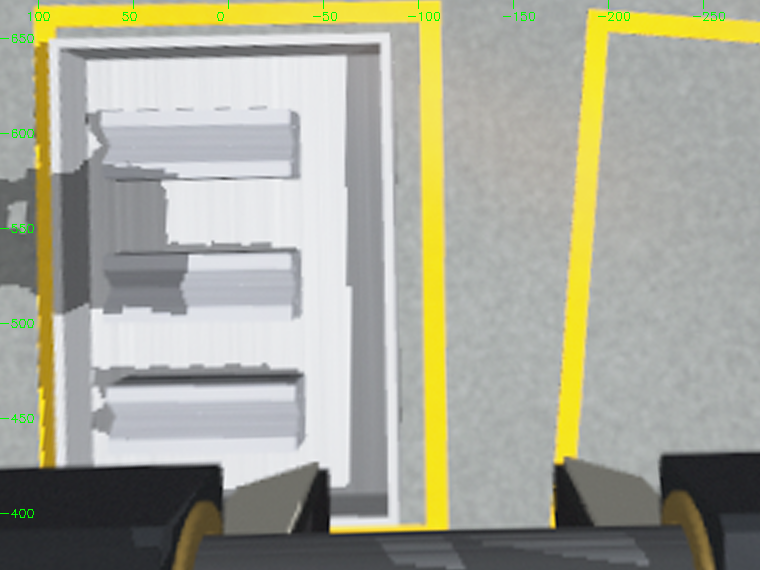

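```bash
python3 - <<'E'
from h import *
s=(cv2.imread("pics/top9.png"),camera_info("top")["camera_matrix"],camera_info("top")["pose"],False)
for b in bays(s): print(b)
w=shot("wrist")
for b in bays(w): print("wrist",b)
E
```

```text
((467.1858825683594, -387.4584045410156), (59.701416015625, 234.5428924560547), 85.76264190673828)
wrist ((453.80010986328125, 266.66632080078125), (163.917724609375, 131.90931701660156), 68.96605682373047)
wrist ((535.9944458007812, -303.9253234863281), (234.37649536132812, 262.1820373535156), 85.77251434326172)
wrist ((525.9557495117188, 3.6131515502929688), (305.35101318359375, 234.2136688232422), 0.7697440981864929)
```

Call:
{"name": "carry_out", "arguments": {
  "rows": [
    [15, 15, -40, 0],
    [28, 28, -80, 0],
    [28, 28, -120, 0],
    [28, 28, -160, 0],
    [28, 28, -200, 0],
    [28, 28, -225, 0],
    [28, 28, -236, 0],
    [28, 28, -240, 0],
    [28, 28, -240, 0],
    [28, 28, -240, 0]
  ],
  "hand": 30
}}

```text
time: 37.53
tool_pos: [524.2, -85.4, 11.8]
tcp_rot: [2.945, 1.566, 1.394]
contact_force: [0.9, -0.0, -0.0]
grip_width: 30.1
```

Call:
{"name": "carry_out", "arguments": {
  "rows": [
    [0, 0, 0, 0],
    [0, 0, 0, 0],
    [0, 0, 0, 0],
    [0, 0, 0, 0],
    [0, 0, 0, 0],
    [0, 0, 0, 0],
    [0, 0, 0, 0],
    [0, 0, 0, 0]
  ],
  "hand": 0
}}

```text
time: 38.2
tool_pos: [524.6, -85.6, 12.5]
tcp_rot: [2.678, 1.567, 1.127]
contact_force: [-1.9, -0.7, 6.4]
grip_width: 4.8
```

Call:
{"name": "carry_out", "arguments": {
  "rows": [
    [0, -2, 0, 0],
    [0, -6, 0, 0],
    [0, -12, 0, 0],
    [-1, -20, 0, -0.3],
    [-1.5, -28, 0, -0.5],
    [-2, -36, 0, -0.7],
    [-2.5, -44, 0, -0.9],
    [-3, -52, 0, -1.1],
    [-3.5, -60, 0, -1.3],
    [-4, -68, 0, -1.4],
    [-4.5, -76, 0, -1.5],
    [-5, -84, 0, -1.6],
    [-5.5, -92, 0, -1.7],
    [-6, -100, 0, -1.8],
    [-6.5, -108, 0, -2],
    [-7, -116, 0, -2.2],
    [-7.5, -124, 0, -2.4],
    [-8, -132, 0, -2.6],
    [-8.5, -140, 0, -2.8],
    [-9, -146, 0, -2.8]
  ]
}}

```text
time: 39.87
tool_pos: [515.1, -228.3, 12.5]
tcp_rot: [-3.111, 1.562, 1.572]
contact_force: [1.1, 16.6, 8.4]
grip_width: 5.0
```

Call:
{"name": "carry_out", "arguments": {
  "rows": [
    [0, -6, 0, -0.2],
    [-0.5, -14, 0, -0.4],
    [-1, -23, 0, -0.6],
    [-1.5, -32, 0, -0.8],
    [-2, -41, 0, -1],
    [-2.5, -50, 0, -1.1],
    [-3, -59, 0, -1.2],
    [-3.5, -68, 0, -1.3],
    [-4, -77, 0, -1.4],
    [-4.5, -86, 0, -1.5],
    [-5, -95, 0, -1.6],
    [-5.5, -104, 0, -1.7],
    [-6, -113, 0, -1.8],
    [-6.5, -122, 0, -1.9],
    [-7, -131, 0, -2],
    [-7.5, -140, 0, -2.1],
    [-7.5, -149, 0, -2.2],
    [-7.5, -156, 0, -2.4],
    [-7.5, -161, 0, -2.4],
    [-7.5, -163, 0, -2.4]
  ]
}}

```text
time: 41.53
tool_pos: [507.4, -387.3, 12.5]
tcp_rot: [-2.957, 1.554, 1.685]
contact_force: [0.8, 18.0, 10.4]
grip_width: 4.5
```

```bash
python3 - <<'E'
from h import *
st()
s=shot("top")
cv2.imwrite("pics/t10.png",rect(s,35,340,690,-440,-160,1.7))
E
```

```text
t 41.53 tcp [ 507.39 -387.31   12.47] jaw -94.06 down 1.000 F [ 0.76 17.97 10.37] grip 4.5 q [-0.78  0.77  1.41  0.01  0.97  0.86]
```

View pics/t10.png

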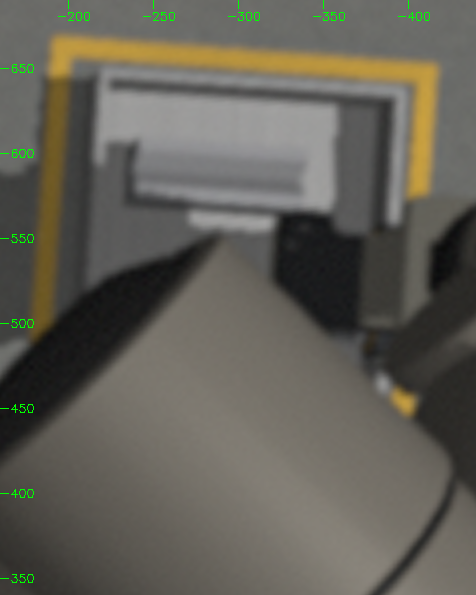

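Call:
{"name": "carry_out", "arguments": {
  "rows": [
    [-0.5, -2, 0, 0],
    [-1, -4, 0, 0],
    [-2, -6, 0, 0],
    [-2, -6.5, 0, 0],
    [-2, -6.5, 0, 0]
  ]
}}

```text
time: 42.0
tool_pos: [506.2, -390.0, 12.5]
tcp_rot: [-2.975, 1.548, 1.667]
contact_force: [3.6, 13.0, 6.2]
grip_width: 4.8
```

Call:
{"name": "carry_out", "arguments": {
  "rows": [
    [0, 0, 0, 0],
    [0, 0, 0, 0],
    [0, 0, 0, 0],
    [0, 0, 0, 0],
    [0, 0, 0, 0],
    [0, 0, 20, 0],
    [0, 0, 50, 0],
    [0, 0, 90, 0],
    [0, 0, 130, 0],
    [-10, 20, 170, 0],
    [-20, 60, 210, 0],
    [-25, 85, 235, 0],
    [-25, 90, 240, 0],
    [-25, 90, 240, 0],
    [-25, 90, 240, 0]
  ],
  "hand": 30
}}

```text
time: 43.25
tool_pos: [481.4, -300.1, 253.5]
tcp_rot: [-3.057, 1.55, 1.586]
contact_force: [0.8, -0.3, -0.3]
grip_width: 29.5
```

```bash
python3 - <<'E'
from h import *
st()
w=shot("wrist")
for b in bays(w): print("wrist",b)
cv2.imwrite("pics/w11.png",rect(w,35,350,680,-480,-120,1.8))
E
```

```text
t 43.25 tcp [ 481.38 -300.15  253.53] jaw -93.98 down 1.000 F [ 0.76 -0.28 -0.3 ] grip 29.5 q [-0.7   0.41  1.35  0.02  1.4   0.94]
wrist ((515.452392578125, 382.0345153808594), (151.4811553955078, 359.5502624511719), 53.90192413330078)
wrist ((545.3745727539062, 3.4800643920898438), (266.56072998046875, 234.8079376220703), 0.7866888046264648)
wrist ((533.7950439453125, -303.7995300292969), (234.54881286621094, 266.7952880859375), 85.77906799316406)
```

View pics/w11.png

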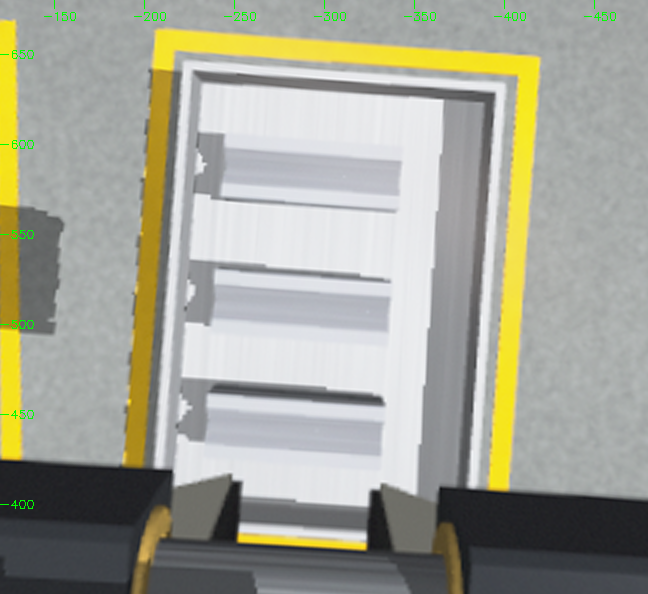

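Call:
{"name": "carry_out", "arguments": {
  "rows": [
    [0, 40, 10, 0],
    [0, 80, 20, 0],
    [0, 120, 30, 0],
    [0, 160, 40, 0],
    [0, 200, 40, 0],
    [0, 240, 40, 0],
    [0, 280, 40, 0],
    [0, 320, 40, 0],
    [0, 360, 40, 0],
    [0, 400, 40, 0],
    [0, 400, 40, 0],
    [0, 400, 40, 0],
    [0, 400, 40, 0],
    [0, 400, 40, 0],
    [0, 400, 40, 0],
    [0, 400, 40, 0],
    [0, 400, 40, 0],
    [0, 400, 40, 0],
    [0, 400, 40, 0],
    [0, 400, 40, 0]
  ]
}}

```text
time: 44.97
tool_pos: [481.0, 99.4, 292.1]
tcp_rot: [-2.971, 1.549, 1.67]
contact_force: [0.1, 0.8, 0.1]
grip_width: 30.1
```

```bash
python3 - <<'E'
from h import *
st()
s=shot("top")
for b in bays(s): print(b)
a=cv2.imread("pics/top0.png"); d=lambda u0,u1,v0,v1:np.abs(a[v0:v1,u0:u1].astype(float)-s[0][v0:v1,u0:u1]).mean()
print("bottle/bearing/hammer diff",d(275,312,95,140),d(335,375,105,140),d(380,490,120,162))
A=rect(s,35,340,690,-440,-120,2.0); cv2.imwrite("pics/t12.png",A)
E
```

```text
t 44.97 tcp [481.02  99.37 292.15] jaw -94.04 down 1.000 F [0.12 0.75 0.08] grip 30.1 q [0.03 0.23 1.49 0.02 1.42 1.67]
((512.9994506835938, -303.53167724609375), (233.86622619628906, 314.270263671875), 85.76264953613281)
((525.3543090820312, -61.7933464050293), (313.9499206542969, 106.63716888427734), 0.7122846245765686)
bottle/bearing/hammer diff 4.6152152152152155 4.882857142857143 4.772294372294373
```

```bash
python3 - <<'E'
from h import *
c=camera_info("top"); f=lambda im:(im,c["camera_matrix"],c["pose"],False)
a=cv2.imread("pics/top0.png"); s=shot("top"); b=s[0]
print("background diff",np.abs(a[40:80,350:450].astype(float)-b[40:80,350:450]).mean())
def tm(u0,u1,v0,v1,m=8):
    t=cv2.resize(a[v0:v1,u0:u1],None,fx=4,fy=4,interpolation=cv2.INTER_CUBIC); S=cv2.resize(b[v0-m:v1+m,u0-m:u1+m],None,fx=4,fy=4,interpolation=cv2.INTER_CUBIC)
    r=cv2.matchTemplate(S,t,cv2.TM_CCOEFF_NORMED); _,v,_,l=cv2.minMaxLoc(r); return (np.array(l)/4-m),round(v,3)
for n,k in dict(bottle=(278,310,98,140),bearing=(336,374,106,142),hammer=(381,488,122,162)).items(): print(n,tm(*k))
A,B=[rect(f(i),35,340,690,-440,-120,2.0) for i in (a,b)]
g=lambda i:cv2.cvtColor(i,cv2.COLOR_BGR2GRAY)
# bright rim of walls: compare initial and current along sections
def sec(I,x=None,y=None):
    r=g(I)
    return (r[int((690-x)*2)-4:int((690-x)*2)+5].mean(0) if x else r[:,int((-120-y)*2)-4:int((-120-y)*2)+5].mean(1))
for kw in (dict(x=440),dict(x=560),dict(x=610),dict(y=-260),dict(y=-350)):
    for I,n in((A,"initial"),(B,"now")):
        p=sec(I,**kw); e=np.diff(cv2.GaussianBlur(p[:,None],(1,7),0)[:,0]); i=np.argsort(-np.abs(e)); k=[]
        for q in i:
            if all(abs(q-z)>7 for z in k): k.append(q)
            if len(k)==9: break
        base=-120 if "x" in kw else 690
        print(kw,n,[(base-z/2,round(float(e[z]),1)) for z in sorted(k)])
E
```

```text
background diff 5.104
bottle (array([0., 0.]), 0.999)
bearing (array([0., 0.]), 0.999)
hammer (array([0., 0.]), 0.997)
{'x': 440} initial [(np.float64(-202.5), 7.3), (np.float64(-206.5), 3.3), (np.float64(-344.5), -5.9), (np.float64(-369.0), -2.8), (np.float64(-374.5), 2.7), (np.float64(-378.5), 8.4), (np.float64(-384.5), -4.0), (np.float64(-390.5), 3.5), (np.float64(-401.5), -3.9)]
{'x': 440} now [(np.float64(-206.5), 8.2), (np.float64(-214.0), -5.4), (np.float64(-231.5), 4.4), (np.float64(-330.0), 3.6), (np.float64(-345.0), -2.8), (np.float64(-349.0), -6.4), (np.float64(-373.5), -3.3), (np.float64(-381.5), 8.0), (np.float64(-402.0), -4.3)]
{'x': 560} initial [(np.float64(-178.5), -2.9), (np.float64(-209.0), 2.3), (np.float64(-213.0), 7.4), (np.float64(-356.0), -5.1), (np.float64(-379.0), -2.8), (np.float64(-388.0), 7.6), (np.float64(-394.5), -2.9), (np.float64(-399.0), 3.0), (np.float64(-411.0), -3.2)]
{'x': 560} now [(np.float64(-180.5), -2.0), (np.float64(-194.0), -1.9), (np.float64(-211.5), 2.3), (np.float64(-215.5), 7.9), (np.float64(-358.0), -5.6), (np.float64(-381.5), -3.0), 
[... 944 characters left out ...]
np.float64(572.5), -6.7), (np.float64(567.0), 6.9), (np.float64(497.0), -5.1), (np.float64(491.5), 6.5), (np.float64(386.5), -4.9), (np.float64(371.5), 4.1), (np.float64(358.0), -4.3)]
{'y': -350} initial [(np.float64(684.5), 3.4), (np.float64(679.5), -3.9), (np.float64(658.0), 3.0), (np.float64(638.5), -5.9), (np.float64(632.0), 6.9), (np.float64(389.5), 5.4), (np.float64(383.0), -4.7), (np.float64(364.0), 4.2), (np.float64(352.0), -4.2)]
{'y': -350} now [(np.float64(679.5), -3.4), (np.float64(646.5), -3.1), (np.float64(635.5), -6.5), (np.float64(629.0), 7.5), (np.float64(457.5), -4.0), (np.float64(386.0), 5.7), (np.float64(380.0), -5.1), (np.float64(364.0), 4.3), (np.float64(351.5), -4.5)]
```

```bash
python3 - <<'E'
from plant import *
print(close_job())
E
```

```text
the job is handed in; nothing more can be done
None
```

The job is done and handed in at about 45 s of the 210 s allowed. I pinched the tray and slid it squarely into the loading bay. I then tipped, gripped and laid out the three vee blocks that were there (pockets 1 to 3), and slid the loaded tray back to the collection bay. Pocket 4 was empty.

**Last checks:**
- **Blocks:** the last close picture, taken after the tray was released in the collection bay, shows all three flat on its floor, vee up and apart from each other.
- **Tray:** it stands within about 2 mm of the collection bay's centre and about 0.5° of its angle. The wrist camera gave this directly. The top camera, after the arm had moved clear, agreed.
- **Bottle, bearing and hammer:** matching the top camera's first and last images showed 0 px of movement for each.
- **Knock:** I saw no sideways knock to the tray. In the loading bay it stayed within about 0.5 mm between my checks.

**Not seen or uneven:**
- **Final image:** the very last top picture, with the arm clear, could not be viewed because the 16-picture limit had been reached. That check is numerical only.
- **Laying force:** the force as each block was laid down differed: about 31 N for the first, 12 N for the second and 2 N for the third. All three lay flat afterwards.

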